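Weigh a lemon on a spring-balanced hanging scale

ROBOT

A 6-joint arm with a two-finger parallel gripper is mounted at the origin on a cart in front of the work surface, level with it; the furniture and walls round the work are solid. World frame = base frame: x ahead of the robot, y to its left, z up, the work surface at z = 0. Lengths are in m, angles in rad, forces in N, time in s.
With the tool pointing down it reaches from about 0.25 to 0.725 m from the base axis. Payload 4 kg.
Tool frame: the origin (TCP) lies at the very end of the fingers, on their centre line; the grasp point (between the pads) lies 19 mm behind it; z points along the fingers, y is the line along which they close (so a half turn about z gives the same grasp; the last joint's range is limited). The gripper opens to 85 mm and grips with 20 to 120 N. Pads are 22 mm wide; open, the fingers measure 114 mm over their backs; the gripper's body (76 mm by 85 mm) begins 54 mm behind the grasp point. The pads swing forward as they close: fully open they stand 13 mm farther back than shut.
Start: joints at [-1.233, 0.241, 0.005, 1.335, 0, 1.571], TCP at [0.166, -0.472, 0.231] pointing down, gripper open.
Joint ranges: [-2.72, 2.72], [-1.05, 1.87], [-1.09, 1.28], [-1.99, 2.15], [-1.42, 1.44], [-3.14, 3.14]. Speed limits (rad/s): [2.79, 2.79, 3.14, 3.14, 3.14, 3.14].

INTERFACE

Orientations are given as a unit quaternion [x, y, z, w].
In Python, from workcell import bot, vision, workorder gives the robot as it stands.
- The arm moves only by the shell command python3 -m creep 'ROWS' [OPENING]. ROWS is JSON, a list of rows, each a list of 2 entries, a list of its own where there are three numbers: the shift along the tool's x, y, z in mm, then the turn, a rotation vector about the tool's x, y, z in rad. In form: [[[dx, dy, dz], [wx, wy, wz]], ...]. A call has 1 to 12 rows; each row shifts and turns the commanded pose from where the row before left it, along the tool's axes as they then stand; what a row does not reach is not made up. A row lasts 1/8 s, in which the tool goes at most 62.5 mm and 10.7 degrees, less where a joint would pass 70% of its speed; a pose out of reach is approached as far as the arm can. A call is refused whole if a number of a shift passes 62.5 or a number of a turn 0.188, either way. A call with a gripper value outside its range is refused whole. OPENING is the finger opening in mm, from 0 to 85.4, set as the call begins (- or left out, the last holds). The fingers move at their own pace and stop on an object; the grip force is fixed at half the most. Time passes only in rows, so rows that do not move let the fingers close. It gives the time, the measured TCP pose, the force, the opening and the grip force at its end, in the units of the state.
- bot.get_obs(): the state, without advancing time (a new reading comes with each control period).
- vision.camera(name): name is "side" or "top"; returns a dict with "image" (420x560x3 uint8, blue, green, red), "z_map" (420x560 float32, m along the optical axis (not along the pixel's ray), 0 where there is no reading), "K" (3x3 intrinsics, pixels), "rvec" (rotation vector, rad) and "tvec" (3), from world to camera coordinates, as OpenCV has them. Camera axes: x right, y down, z forward; pixel columns grow to the right and rows downward; lengths in m; the calibration is good to about 2 mm. A picture is of the moment at which its call begins.
- workorder.job_done(): hands the job in; it is judged then, once.
Trained networks look in a picture, given as the dict that the camera call returned (one of the last four; its "shot" number tells which), for a name from the list of things; names that differ only in an ending like _2 or _b are one class to them, and where a whole thing is asked for, a point or a joint stands for the part that bears it (a point fixed in the world has none). Each returns a list of dicts, best first, with "score" (0 to 1); they miss things now and then, are a little off and sometimes report something else, mostly with a low value. They report only what shows in the picture. A call takes as long as a camera call.
- vision.spot_in(picture, query): "position" ([column, row] in pixels, amid what is visible of it).
- vision.place_of(picture, query): "position" ([column, row] in pixels: a listed point, or the origin of a listed thing).
The state is a dict: "clock": time; "joint_pos": joint angles; "joint_vel": joint speeds; "tau": joint torques, N m; "eef_pos": TCP position; "tool_rot": TCP orientation; "ft_force": force on the tool from outside, world axes, zero at the start; "ft_torque": the same for the moment, N m; "grip_width": finger opening in m; "grasp_force": force on a finger pad.
Only numpy, scipy, OpenCV 4.12 (cv2) and the standard library are available. Lean on these libraries where they do the work, as an engineer would, in place of code of your own. Each camera call takes 0.05 s, during which the arm holds its last target. There are 200 camera calls.

TASK

Put the lemon in the steel pan, then hang the pan by its wire bail in both notches of the scale's sprung arm. The weight is not known: keep hold of the pan and ease it down very slowly (a centimetre or so a second) as the arm sinks, and let go only when the spring carries the whole weight, so that the arm neither drops nor springs up. Leave the pan hanging still with the lemon in it, do not strain the scale, and leave the other things alone.

Things in the scene. Friction and masses are not known exactly. Their poses are not given: they have to be found in the camera images.
- lemon_mid (a point): Centre of the yellow lemon (71 mm long, 53 mm wide, 51 mm high, 60 to 120 g); x is its long axis, z up. It lies on the chopping board (pale wood, 300 x 460 mm, long side left-right, 18 mm thick, lying on the hob), whose top is at z = 0.018.
- pan_grip (a point): Centre of the black grip (14 mm thick, 50 mm long) in the middle of the pan's bail: a straight 8 mm wire, 120 mm long, that runs along the pan's y axis 160 mm above the pan's underside and 110 mm above its rim; from its ends the bail goes down and outward to the rim at y = +-95 mm. Fixed to the pan. x across the bail, z up.
- pan_in (a point): Centre of the pan's inner floor, 4 mm above its underside and 156 mm below the grip's centre; y along the bail. The bowl is open on both sides of the bail and what is put in there rolls to the middle.
- pan: The hanging pan: a round steel bowl, 190 mm across the rim, 50 mm high, flat base 84 mm across, 3 mm wall, with a fixed wire bail. Origin at the centre of its underside, z up, y along the bail. Stands on the board at the start. Weight unknown, 0.18 to 0.80 kg.
- scale: White kitchen scale, fixed on the worktop (z = -0.0055): foot 200 x 130 mm, column 60 mm thick and 230 mm high with a round dial, two parallel links of 200 mm with a yoke at their outer end. Origin on the worktop straight under the unloaded seat; +x points from there to the column, whose axis stands at x = 0.25; z up.
- seat (a point): Where the grip's centre lies when hung: midway between the yoke's two open V notches, which stand at y = +-42 mm (bail along y, either way round). x points to the column, z up. Notches are 24 mm wide at the top; their tips stand 10 mm above the seat, so the wire's centre must come in 15 mm or more above it. 250 mm from the column axis, 0.286 m above the worktop when unloaded.
- scale_yoke: Steel cross piece with the notched prongs at the arm's end; stays level. Cross bar 45 mm below the seat, undersides of the links 70 to 80 mm. The pan comes in from the outer end along +x, links between bail and bowl. Sinks on a 200 mm arc (links 0.22 rad above level at the upper stop, so up to 5 mm outward), about 10 mm per 100 g (100 N/m), 95 mm at most; lightly damped, springs back.
- onion: Brown onion, 69 mm, on the worktop at the right; a bystander. Origin at its underside.
- garlic: Garlic bulb, 56 mm, at the right; a bystander. Origin at its underside.
- peeler: Green-handled peeler, 170 x 25 x 18 mm, lying at the far edge of the chopping board; a bystander. Origin at its underside.
- mug: White mug with dots, 82 mm wide, 91 mm high, at the left; a bystander. Origin at its underside.
- spice: Spice jar with a black cap, 41 mm wide, 105 mm high, at the right; a bystander. Origin at its underside.

How it is judged:
On the way, in this order (a step that is already met when the one before it is completed fails the run):
1. the lemon lies in the pan, let go, while the pan still stands on the board (horizontal distance between lemon_mid and pan_in below 0.055 m and z of lemon_mid in the frame of pan_in between 0.01 and 0.06 m and contact force between the fingers and lemon below 0.05 N and height (world z) of pan below 0.03 m), for 0.2 s.
2. the bail lies in both notches and the arm sinks under the load (distance between pan_grip and seat below 0.014 m and z of seat in the frame of scale below 0.278 m), for 0.2 s.
At the end, for the whole second after the job is handed in: The pan hangs in the notches (grip within 10 mm of the seat, bail along them within 0.12 rad, upright within 0.25 rad) with the lemon in it, the seat sunk below 0.27 m over the worktop; pan and yoke still (under 30 and 15 mm/s) and let go (horizontal distance between lemon_mid and pan_in below 0.055 m and z of lemon_mid in the frame of pan_in between 0.01 and 0.06 m and distance between pan_grip and seat below 0.01 m and angle between the y axis of pan_grip and the y axis of seat, either way round below 0.12 rad and angle between pan's own z axis and vertical below 0.25 rad and contact force between pan and scale_yoke above 1.5 N and linear speed of pan below 0.03 m/s and linear speed of scale_yoke below 0.015 m/s and z of seat in the frame of scale below 0.27 m and contact force between the fingers and pan below 0.05 N); the robot touches nothing.
It fails at once if the scale's arm drops or springs up: its yoke moves faster than 40 mm/s, or than 30 mm/s with the pan on it and let go (linear speed of scale_yoke above 0.04 m/s or (linear speed of scale_yoke above 0.03 m/s and contact force between the fingers and pan below 0.05 N and contact force between pan and scale_yoke above 0.5 N)).
It fails at once if the pan strains the yoke with more than 20 N (contact force between pan and scale_yoke above 20 N).
It fails at once if the robot pushes on the scale with more than 8 N (contact force between any of the arm, the fingers and scale above 8 N).
It fails at once if a bystander is moved by more than 30 mm (distance of any of onion, garlic, peeler, mug, spice from where it was at the start of the episode above 0.03 m).
It also fails if it takes over 72 s, if anything falls off the work surface, if the arm or the gripper's body presses on something with over 40 N, if the wrist force passes 120 N, or if a joint passes its speed limit or range.

## Working session

There is one attempt and no reset: what is moved stays moved. The work goes in short steps, Python scripts to look and compute and a shell command to move; the robot and the scene stay as the last step left them, time stands still between calls to the robot, and variables do not carry over. Pictures are saved under pics/ and viewed, at most 10 in all, crops included, and the job is handed in when it is done.

```bash
mkdir -p pics; cat > h.py <<'E'
import numpy as np, cv2
from workcell import bot, vision, workorder
def uv2w(p,uv,z=None):
    """pixel -> world, by depth (z None) or on plane world z"""
    R=cv2.Rodrigues(np.array(p["rvec"],float))[0]; t=np.array(p["tvec"],float).ravel()
    r=np.linalg.inv(p["K"])@np.array([uv[0],uv[1],1.]); c=-R.T@t; d=R.T@r
    if z is None:
        u,v=int(round(uv[0])),int(round(uv[1])); w=p["z_map"][max(v-1,0):v+2,max(u-1,0):u+2]; w=w[w>0]
        return c+d*(np.median(w) if len(w) else np.nan)
    return c+d*(z-c[2])/d[2]
def ray(p,uv):
    a=uv2w(p,uv,0.); R=cv2.Rodrigues(np.array(p["rvec"],float))[0]; c=-R.T@np.array(p["tvec"],float).ravel()
    return c,(a-c)/np.linalg.norm(a-c)
def tri(p,a,q,b):
    c1,d1=ray(p,a);c2,d2=ray(q,b)
    s=np.linalg.lstsq(np.c_[d1,-d2],c2-c1,rcond=None)[0]
    x,y=c1+s[0]*d1,c2+s[1]*d2
    return (x+y)/2,np.linalg.norm(x-y)
E
python3 - <<'E'
from h import *
np.set_printoptions(precision=4,suppress=True)
P={n:vision.camera(n) for n in("side","top")}
for n,p in P.items(): cv2.imwrite(f"pics/{n}0.png",p["image"])
for q in["lemon_mid","pan_grip","pan_in","pan","scale","seat","scale_yoke","onion","garlic","peeler","mug","spice"]:
    r={}
    for n,p in P.items():
        l=vision.place_of(p,q); r[n]=l[0]["position"] if l else None
        print(q,n,[(np.round(o["position"],1),round(o["score"],2)) for o in l[:2]], end=' ')
    if r["side"] is not None and r["top"] is not None: print("\n   tri",*tri(P["side"],r["side"],P["top"],r["top"]))
    else: print()
print(bot.get_obs())
E
```

```text
lemon_mid side [] lemon_mid top [] 
pan_grip side [(array([275.6, 214.7]), 0.77)] pan_grip top [] 
pan_in side [(array([279.6, 259.1]), 0.62)] pan_in top [] 
pan side [(array([280.4, 257.1]), 0.96)] pan top [] 
scale side [(array([268.7, 237.4]), 0.86)] scale top [] 
seat side [(array([264.2, 169.7]), 0.5)] seat top [(array([229.9, 180.3]), 0.69)] 
   tri [0.4824 0.2507 0.279 ] 0.005162305704971727
scale_yoke side [(array([276.9, 173.9]), 0.65)] scale_yoke top [(array([222. , 176.8]), 0.48)] 
   tri [0.5319 0.2987 0.2412] 0.01106844433702035
onion side [(array([302.1, 353.2]), 0.74), (array([354.6, 353.3]), 0.39)] onion top [(array([422.8, 272.3]), 0.69)] 
   tri [ 0.4801 -0.4507 -0.008 ] 0.0017997762054065688
garlic side [(array([267.9, 355.8]), 0.87)] garlic top [(array([146.2, 221.7]), 0.64), (array([418.3, 295.5]), 0.63)] 
   tri [ 0.7115  0.8671 -0.8328] 0.4526493490410776
peeler side [(array([332.1, 272.7]), 0.46)] peeler top [] 
mug side [(array([245.2, 208.6]), 0.98)] mug top [(array([149.7, 217.3]), 0.61)] 
   tri [0.4404 0.5852 0.0073] 0.012794395959029647
spice side [(array([353.6, 352.4]), 0.84), (array([267. , 353.8]), 0.23)] spice top [] 
{'clock': 1.3, 'joint_pos': array([-1.233 ,  0.2406,  0.005 ,  1.3352, -0.    ,  1.5708]), 'joint_vel': array([-0.0009, -0.0008, -0.0005,  0.0008,  0.0006,  0.0005]), 'tau': array([  0.    , -37.2219,  25.2689,   0.0012,   0.0001,   0.    ]), 'eef_pos': array([ 0.1657, -0.4717,  0.2313]), 'tool_rot': array([ 0.9858,  0.1681, -0.    , -0.    ]), 'ft_force': array([ 0.2562, -0.0919,  0.4662]), 'ft_torque': array([ 0.0389, -0.0073, -0.0164]), 'grasp_force': 0.0, 'grip_width': 0.08549961925177589}
```

View pics/side0.png

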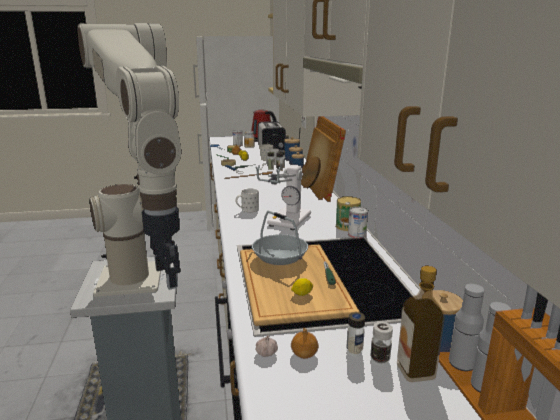

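View pics/top0.png

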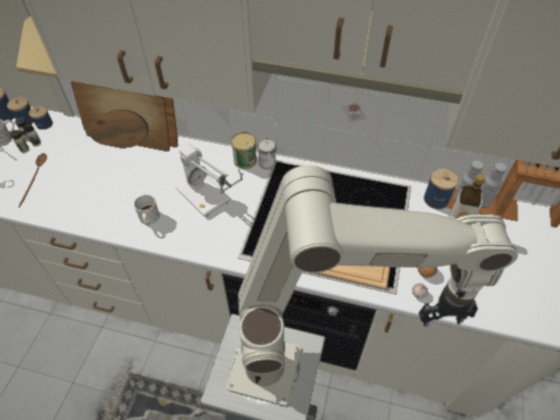

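Side view: pan at (280,250), lemon (302,287), scale (290,195). The arm hides the board in the top view, so I'll swing it back.

```bash
python3 -m creep '[[[-47,-17,0],[0,0,0]],[[-47,-17,0],[0,0,0]],[[-47,-17,0],[0,0,0]],[[-47,-17,0],[0,0,0]],[[-47,-17,0],[0,0,0]],[[-47,-17,0],[0,0,0]]]'
python3 - <<'E'
from h import *
np.set_printoptions(precision=4,suppress=True)
P={n:vision.camera(n) for n in("side","top")}
cv2.imwrite("pics/top1.png",P["top"]["image"])
s=P["side"]["image"]; cv2.imwrite("pics/side1.png",cv2.resize(s[130:340,200:400],None,fx=2.8,fy=2.8,interpolation=cv2.INTER_CUBIC))
for q in["lemon_mid","pan_grip","pan_in","pan","scale","seat","scale_yoke","peeler","onion","spice"]:
    r={}
    for n,p in P.items():
        l=vision.place_of(p,q); r[n]=l[0]["position"] if l else None
        print(q,n,[(np.round(o["position"],1),round(o["score"],2)) for o in l[:2]], end=' ')
    if r["side"] is not None and r["top"] is not None: print("\n   tri",*tri(P["side"],r["side"],P["top"],r["top"]))
    else: print()
    for n in r:
        if r[n] is not None: print("   depth",n,uv2w(P[n],r[n]))
# lemon pixels cloud
for n,p in P.items():
    h=cv2.cvtColor(p["image"],cv2.COLOR_BGR2HSV); m=cv2.inRange(h,(22,170,120),(34,255,255))
    k,lab,st,ce=cv2.connectedComponentsWithStats(m)
    for i in range(1,k):
        if st[i,4]>40:
            vs,us=np.nonzero(lab==i); X=np.array([uv2w(p,(u,v)) for u,v in zip(us,vs)])
            print(n,"yellow",ce[i],st[i],np.median(X,0),X.min(0),X.max(0), cv2.fitEllipse(np.c_[us,vs].astype(np.int32)))
E
```

```text
clock: 2.05
eef_pos: [-0.1358, -0.4688, 0.2315]
tool_rot: [0.986, 0.168, -0.0, 0.0]
ft_force: [0.2, -0.0, -0.2]
grip_width: 0.0857
grasp_force: 0.0
lemon_mid side [(array([302. , 284.8]), 0.85), (array([244.9, 206.9]), 0.6)] lemon_mid top [(array([362.2, 239.4]), 0.64)] 
   tri [ 0.5269 -0.2173  0.0504] 0.0028939357315715094
   depth side [ 0.524  -0.2349  0.0617]
   depth top [ 0.5169 -0.2174  0.0619]
pan_grip side [(array([281.3, 213.4]), 0.93)] pan_grip top [(array([296.1, 206.2]), 0.85)] 
   tri [0.5069 0.0267 0.1866] 0.000136410311751719
   depth side [0.5801 0.4516 0.0214]
   depth top [0.6351 0.0548 0.0205]
pan_in side [(array([282.4, 260.4]), 0.76)] pan_in top [(array([291.6, 233.1]), 0.63)] 
   tri [0.5157 0.0424 0.0047] 0.0037459598068527726
   depth side [ 0.4963 -0.0598  0.0558]
   depth top [-0.002  -0.0779  0.762 ]
pan side [(array([281.1, 258.3]), 0.74)] pan top [(array([294.9, 232.3]), 0.96), (array([294.4, 207.6]), 0.74)] 
   tri [0.5096 0.0285 0.0211] 0.006240514618722767
   depth side [ 0.4916 -0.0621  0.0649]
   depth top [ 0.0006 -0.0836  0.7631]
scale side [(arr
[... 883 characters left out ...]
n side [(array([300.8, 351.6]), 0.56), (array([268.9, 354.9]), 0.39)] onion top [(array([424.4, 272.6]), 0.73)] 
   tri [ 0.4754 -0.4549  0.0003] 0.0009536760014183599
   depth side [ 0.4679 -0.4864  0.0248]
   depth top [ 0.4561 -0.4496  0.0306]
spice side [(array([352.2, 351. ]), 0.75)] spice top [(array([430.9, 243.1]), 0.81)] 
   tri [ 0.6073 -0.4678 -0.0018] 0.0066706424057295845
   depth side [ 0.5987 -0.4843  0.0092]
   depth top [ 0.59   -0.4625  0.0269]
side yellow [300.6376 285.2523] [291 278  22  16 218] [ 0.5207 -0.2291  0.0576] [ 0.4945 -0.2399  0.0354] [ 0.5582 -0.2035  0.0702] ((300.7223205566406, 285.2851257324219), (11.552765846252441, 16.626863479614258), 64.37449645996094)
```

```bash
python3 - <<'E'
import cv2
t=cv2.imread("pics/top1.png"); cv2.imwrite("pics/top1c.png",cv2.resize(t[130:300,170:410],None,fx=3.3,fy=3.3,interpolation=cv2.INTER_CUBIC))
E
```

```text
(no output)
```

View pics/top1c.png

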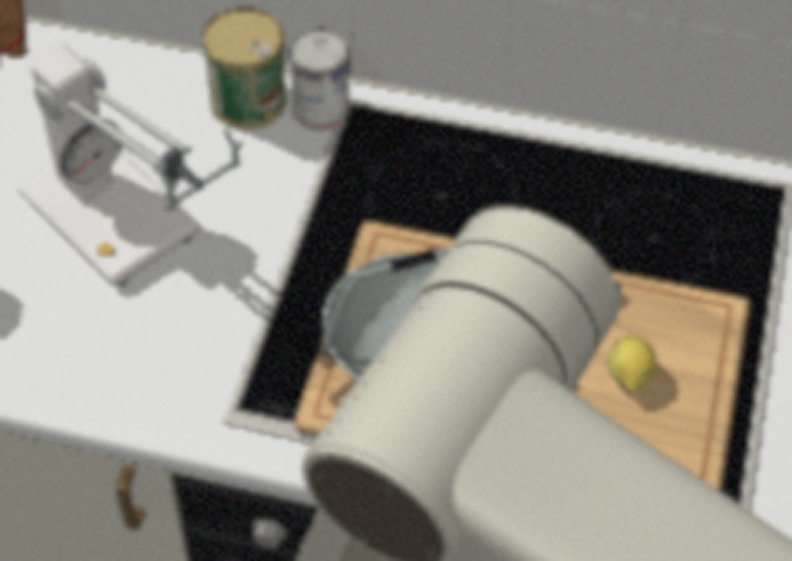

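View pics/side1.png

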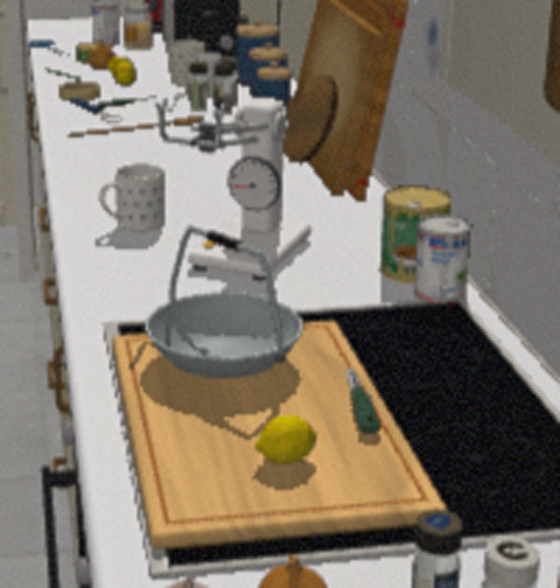

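Lemon at side (302,285) / top (361,239); grip at side (279,216) / top (296,209); the yoke prongs are visible in both. I'll refine axes with the depth clouds.

```bash
cat >> h.py <<'E'
def cloud(p):
    v,u=np.nonzero(p["z_map"]>0); R=cv2.Rodrigues(np.array(p["rvec"],float))[0]; t=np.array(p["tvec"],float).ravel()
    d=p["z_map"][v,u]; c=(np.linalg.inv(p["K"])@np.c_[u,v,np.ones(len(u))].T)*d
    return (R.T@(c-t[:,None])).T,u,v
def w2uv(p,X): return cv2.projectPoints(np.atleast_2d(np.array(X,float)),np.array(p["rvec"],float),np.array(p["tvec"],float),np.array(p["K"],float),None)[0].reshape(-1,2)
E
python3 - <<'E'
from h import *
np.set_printoptions(precision=4,suppress=True)
P={n:vision.camera(n) for n in("side","top")}
S,T=P["side"],P["top"]
print("cams",ray(S,(280,210))[0],ray(T,(280,210))[0])
sc=lambda u,v:(200+u/2.8,130+v/2.8); tc=lambda u,v:(170+u/3.3,130+v/3.3)
print("tri grip",tri(S,sc(222,240),T,tc(415,262)))
for uv in[(188,230),(222,240),(265,250)]: print("bail side@.178",uv2w(S,sc(*uv),.178))
for uv in[(392,267),(415,262),(437,253)]: print("bail top@.178",uv2w(T,tc(*uv),.178))
print("prongs side@.285",[uv2w(S,sc(*uv),.285) for uv in[(162,102),(248,107)]])
print("prongs top@.285",[uv2w(T,tc(*uv),.285) for uv in[(170,202),(235,142)]])
for n,p in P.items():
    X,u,v=cloud(p)
    b=lambda lo,hi:np.all((X>lo)&(X<hi),1)
    hsv=cv2.cvtColor(p["image"],cv2.COLOR_BGR2HSV)[v,u]
    m=b((.46,-.27,.022),(.59,-.16,.08))&(hsv[:,1]>110)
    L=X[m]; print(n,"lemon",len(L),L.min(0),L.max(0))
    c=cv2.minEnclosingCircle
    if len(L)>20: 
        top=L[L[:,2]>.03]; r=cv2.minAreaRect(top[:,:2].astype(np.float32)*1000); print(r)
    m=b((.37,-.12,.058),(.65,.17,.078)); B=X[m]; 
    if len(B)>20:
        A=np.c_[2*B[:,:2],np.ones(len(B))]
        print(n,"rim n",len(B),B.min(0),B.max(0)); 
    for lo,hi,nm in[((.3,.17,.1),(.75,.6,.33),"scale"),((.35,-.1,.085),(.65,.15,.2),"bail")]:
        Q=X[b(lo,hi)]; print(n,nm,len(Q)); 
        if len(Q)>3:
            idx=np.argsort(Q[:,1]); print(Q[idx][::max(1,len(Q)//14)])
E
```

```text
cams [ 0.2626 -1.3921  0.7384] [-0.5156 -0.1971  1.5102]
tri grip (array([0.4996, 0.0259, 0.1787]), np.float64(0.0010481505923702699))
bail side@.178 [0.465  0.0684 0.178 ]
bail side@.178 [0.5005 0.0286 0.178 ]
bail side@.178 [ 0.545  -0.0112  0.178 ]
bail top@.178 [0.4869 0.0475 0.178 ]
bail top@.178 [0.4995 0.0259 0.178 ]
bail top@.178 [0.5171 0.0065 0.178 ]
prongs side@.285 [array([0.4594, 0.2721, 0.285 ]), array([0.5684, 0.2291, 0.285 ])]
prongs top@.285 [array([0.4288, 0.2607, 0.285 ]), array([0.5215, 0.223 , 0.285 ])]
side lemon 295 [ 0.4886 -0.2632  0.022 ] [ 0.5751 -0.1622  0.072 ]
((527.458984375, -220.26412963867188), (54.23954391479492, 50.88351058959961), 50.03453826904297)
side rim n 388 [ 0.4058 -0.0704  0.058 ] [0.5985 0.1284 0.0779]
side scale 742
[[0.523  0.216  0.2838]
 [0.5179 0.255  0.2304]
 [0.4751 0.2766 0.2339]
 [0.513  0.299  0.2375]
 [0.5993 0.3823 0.2178]
 [0.6504 0.4211 0.1255]
 [0.6293 0.4287 0.2032]
 [0.6178 0.4338 0.1805]
 [0.6445 0.4371 0.1606]
 [0.6319 0.4407 0.1866]
 [0.5945 0.4449 0.1341]
 [0.6126 0.45   0.1494]
 [0.5966 0.456  0.1124]
 [0.6587 0.463
[... 706 characters left out ...]
.2676 0.2345]
 [0.51   0.288  0.2432]
 [0.5141 0.312  0.2369]
 [0.5403 0.3591 0.2318]
 [0.5732 0.4119 0.214 ]
 [0.6142 0.4332 0.1491]
 [0.6236 0.4399 0.2078]
 [0.6113 0.4461 0.2132]
 [0.6238 0.4522 0.2303]
 [0.6078 0.458  0.1544]
 [0.6028 0.4643 0.2011]
 [0.6289 0.4738 0.2302]
 [0.6134 0.484  0.1074]
 [0.6231 0.5011 0.1264]]
top bail 135
[[0.5206 0.002  0.1845]
 [0.5086 0.013  0.1732]
 [0.5035 0.0192 0.1887]
 [0.501  0.0256 0.1841]
 [0.4903 0.0335 0.1836]
 [0.4967 0.0386 0.1739]
 [0.4965 0.0457 0.1831]
 [0.4854 0.0535 0.1774]
 [0.4801 0.0628 0.181 ]
 [0.4744 0.0755 0.1782]
 [0.4598 0.0822 0.1718]
 [0.46   0.0895 0.1634]
 [0.4536 0.0951 0.1525]
 [0.4458 0.1003 0.1375]
 [0.4467 0.105  0.0988]]
```

```bash
python3 - <<'E'
from h import *
from scipy.optimize import least_squares
np.set_printoptions(precision=4,suppress=True)
P={n:vision.camera(n) for n in("side","top")}
D={}
for n,p in P.items():
    X,u,v=cloud(p); b=lambda lo,hi:np.all((X>lo)&(X<hi),1)
    hsv=cv2.cvtColor(p["image"],cv2.COLOR_BGR2HSV)[v,u]
    L=X[b((.46,-.27,.03),(.59,-.16,.075))&(hsv[:,1]>150)&(hsv[:,0]>20)]; D[n]=L
    def f(a):
        c,s=np.cos(a[3]),np.sin(a[3]); d=L-a[:3]
        q=np.c_[(d[:,0]*c+d[:,1]*s)/.0355,(-d[:,0]*s+d[:,1]*c)/.0265,d[:,2]/.0255]
        return np.linalg.norm(q,axis=1)-1
    best=min((least_squares(f,[.523,-.213,.043,y],loss="soft_l1",f_scale=.1) for y in np.arange(0,3.1,.4)),key=lambda r:r.cost)
    print(n,len(L),best.x[:3],np.degrees(best.x[3])%180,best.cost)
    Q=X[b((.35,.17,.25),(.6,.33,.31))]; Q=Q[np.argsort(Q[:,0])]; print("prongs",len(Q)); print(Q[::max(1,len(Q)//16)])
    Q=X[b((.4,.2,.22),(.6,.33,.25))]; print("yoke bar",len(Q),Q.mean(0),Q.min(0),Q.max(0))
    Q=X[b((.5,.38,.05),(.75,.6,.2))]; r=cv2.minAreaRect((Q[:,:2]*1000).astype(np.float32)); print("column",len(Q),np.median(Q,0),r)
    x0,x1=(.66,.44) ; 
    im=p["image"]; c=w2uv(p,[.52,.30,.25])[0].astype(int); cr=im[c[1]-35:c[1]+35,c[0]-45:c[0]+45]; print(n,"crop origin",c-[45,35])
    D[n+"i"]=cv2.resize(cr,None,fx=8,fy=8,interpolation=cv2.INTER_CUBIC)[:300] if 0 else cv2.resize(cr,(390,303),interpolation=cv2.INTER_CUBIC)
cv2.imwrite("pics/scale.png",np.hstack([D["sidei"],D["topi"]]))
E
```

```text
side 279 [ 0.5321 -0.211   0.0439] 34.7998192380934 0.6916722083631983
prongs 52
[[0.451  0.2597 0.2865]
 [0.4524 0.2728 0.2791]
 [0.4557 0.269  0.2722]
 [0.4559 0.2733 0.2515]
 [0.4593 0.2694 0.2603]
 [0.4601 0.2731 0.2825]
 [0.4602 0.2746 0.2782]
 [0.4608 0.2812 0.2608]
 [0.4652 0.2833 0.2873]
 [0.5205 0.2237 0.2818]
 [0.5238 0.2209 0.2748]
 [0.5242 0.2236 0.2702]
 [0.525  0.2282 0.2651]
 [0.5284 0.2264 0.2693]
 [0.5292 0.2313 0.2602]
 [0.5294 0.2325 0.279 ]
 [0.5337 0.2359 0.2779]
 [0.5356 0.2476 0.2784]]
yoke bar 121 [0.5125 0.2759 0.2362] [0.4553 0.2261 0.224 ] [0.5648 0.3269 0.2496]
column 531 [0.6245 0.4401 0.1233] ((621.375244140625, 428.7197570800781), (97.20738983154297, 92.80970001220703), 1.939316749572754)
side crop origin [227 137]
top 1 [ 0.5233 -0.2128  0.0416] 68.75498219471545 2.2204460492503135e-18
prongs 57
[[0.4479 0.2653 0.2882]
 [0.451  0.2673 0.279 ]
 [0.4526 0.2771 0.2589]
 [0.4552 0.2716 0.2524]
 [0.4564 0.2784 0.2593]
 [0.4574 0.2757 0.2538]
 [0.46   0.2789 0.2654]
 [0.4604 0.2816 0.2744]
 [0.4626 0.2841 0.2914]
 [0.4636 0.2851 0.2849]
 [0.5157 0.2965 0.25  ]
 [0.5177 0.228  0.2574]
 [0.5213 0.2164 0.2872]
 [0.5232 0.2952 0.2526]
 [0.5248 0.2327 0.2738]
 [0.5259 0.2255 0.2797]
 [0.5296 0.2277 0.2651]
 [0.5312 0.2378 0.2806]
 [0.5338 0.2352 0.2786]]
yoke bar 173 [0.5139 0.2849 0.2365] [0.4529 0.2281 0.2203] [0.5595 0.3294 0.2497]
column 460 [0.6108 0.4499 0.1269] ((606.8114624023438, 445.6708984375), (80.37718963623047, 113.9087905883789), 11.39889144897461)
top crop origin [175 140]
```

View pics/scale.png

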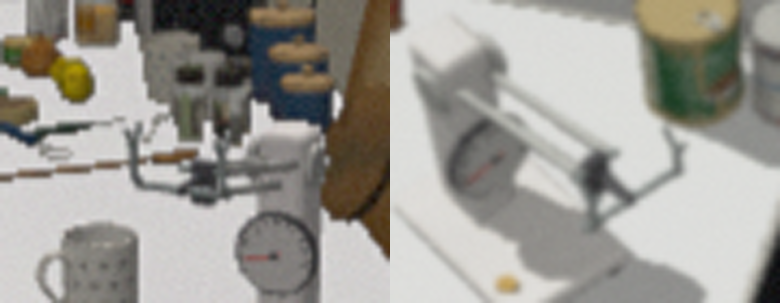

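Left: yoke prongs at side crop (135,150) and (225,115ish); right: prongs at top crop (592,225) and (678,140). The clouds give prongs (0.457,0.274) and (0.527,0.2285), 83 mm apart (84 expected): seat (0.492,0.251), yaw 56.9°.

```bash
cat >> h.py <<'E'
def go(target,yaw_y=None):
    """tool-frame mm shift and turn about tool z to reach target with tool y at yaw_y deg (tool down)"""
    from scipy.spatial.transform import Rotation as Ro
    o=bot.get_obs(); R=Ro.from_quat(o["tool_rot"]).as_matrix()
    d=R.T@(np.array(target)-o["eef_pos"])*1000
    a=np.degrees(np.arctan2(R[1,1],R[0,1])); s="tcp %s y-yaw %.1f tilt %.3f shift(mm, before turning) %s"%(np.round(o["eef_pos"],4),a,np.arccos(-R[2,2]),np.round(d,1))
    if yaw_y is not None: s+=" wz %.3f"%(-np.radians((yaw_y-a+180)%360-180))
    print(s,"F",np.round(o["ft_force"],2),"w %.4f g %.1f t %.2f"%(o["grip_width"],o["grasp_force"],o["clock"]))
E
python3 - <<'E'
from h import *
from scipy.optimize import least_squares
np.set_printoptions(precision=4,suppress=True)
Ls=[]
for n in("side","top"):
    p=vision.camera(n); X,u,v=cloud(p); b=np.all((X>(.47,-.26,.03))&(X<(.58,-.16,.072)),1)
    hsv=cv2.cvtColor(p["image"],cv2.COLOR_BGR2HSV)[v,u]
    m=b&(hsv[:,1]>115)&(hsv[:,0]>=23)&(hsv[:,0]<36); Ls.append(X[m]); print(n,m.sum(),np.median(hsv[b],0))
    uv=np.c_[u,v][m].astype(np.int32); print(cv2.fitEllipse(uv))
def fit(Ls):
    def f(a):
        c,s=np.cos(a[3]),np.sin(a[3]); r=[]
        for L in Ls:
            d=L-a[:3]; q=np.c_[(d[:,0]*c+d[:,1]*s)/.0355,(-d[:,0]*s+d[:,1]*c)/.0265,d[:,2]/.0255]; r.append((np.linalg.norm(q,axis=1)-1)/np.sqrt(len(L)))
        return np.r_[np.concatenate(r),(a[2]-.0435)*20]
    for y in (0,.8,1.6,2.4):
        b=least_squares(f,[.523,-.213,.043,y],loss="soft_l1",f_scale=.01); print(b.x[:3],np.degrees(b.x[3])%180,b.cost)
fit(Ls); print(); fit(Ls[1:])
go([.525,-.213,.12],-70)
E
```

```text
side 269 [ 26. 236. 140.]
((301.65374755859375, 286.20733642578125), (13.679474830627441, 17.038740158081055), 77.16355895996094)
top 162 [ 25. 138. 177.]
((361.05389404296875, 239.42640686035156), (10.920361518859863, 12.871893882751465), 166.75006103515625)
[ 0.5322 -0.2119  0.0433] 21.760305805913983 0.007984752166702996
[ 0.5322 -0.2119  0.0433] 21.762217755033554 0.007984752167396405
[ 0.5322 -0.2119  0.0433] 21.761580062614595 0.007984752165608237
[ 0.5322 -0.2119  0.0433] 21.7599363595144 0.007984752168186691

[ 0.5331 -0.2123  0.0431] 5.898882588731677 0.004900908660054684
[ 0.5331 -0.2123  0.0431] 5.8983423758307705 0.004900908661319654
[ 0.5331 -0.2123  0.0431] 5.89877123806386 0.0049009086602774836
[ 0.5331 -0.2123  0.0431] 5.900538365882824 0.004900908659627097
tcp [-0.1342 -0.469   0.2313] y-yaw -70.7 tilt 0.000 shift(mm, before turning) [706.8 -23.1 111.3] wz -0.011 F [ 0.73 -0.56 -0.3 ] w 0.0856 g 0.0 t 3.45
```

```bash
python3 -m creep '[[[60,-2,0],[0,0,0]],[[60,-2,0],[0,0,0]],[[60,-2,0],[0,0,0]],[[60,-2,0],[0,0,0]],[[60,-2,0],[0,0,0]],[[60,-2,0],[0,0,0]],[[60,-2,0],[0,0,0]],[[60,-2,10],[0,0,0]],[[60,-2,20],[0,0,0]],[[60,-2,20],[0,0,0]],[[60,-2,30],[0,0,0]],[[53,0,30],[0,0,0]]]' 85
python3 - <<'E'
from h import *
go([.531,-.212,.028],-70)
p=vision.camera("side"); print(vision.place_of(p,"lemon_mid")[:1])
E
```

```text
clock: 4.95
eef_pos: [0.5282, -0.2131, 0.1233]
tool_rot: [0.986, 0.168, 0.001, 0.0]
ft_force: [0.3, -1.7, 0.6]
grip_width: 0.0852
grasp_force: 0.0
tcp [ 0.5282 -0.2131  0.1233] y-yaw -70.6 tilt 0.001 shift(mm, before turning) [ 2.9 -0.2 95.3] wz -0.011 F [ 0.34 -1.7   0.59] w 0.0852 g 0.0 t 4.95
[{'position': [301.2, 283.9], 'score': 0.78}]
```

```bash
python3 -m creep '[[[2,0,30],[0,0,0]],[[0,0,30],[0,0,0]],[[0,0,20],[0,0,0]],[[0,0,15],[0,0,0]],[[0,0,0],[0,0,0]]]'; python3 -m creep '[[[0,0,0],[0,0,0]],[[0,0,0],[0,0,0]],[[0,0,0],[0,0,0]],[[0,0,0],[0,0,0]],[[0,0,0],[0,0,0]]]' 30
python3 - <<'E'
from h import *
go([.5,.0265,.2],None)
E
```

```text
clock: 5.68
eef_pos: [0.5269, -0.2132, 0.0281]
tool_rot: [0.986, 0.168, -0.001, -0.001]
ft_force: [-0.4, -0.6, 0.6]
grip_width: 0.085
grasp_force: 0.0
clock: 6.3
eef_pos: [0.5287, -0.2134, 0.0307]
tool_rot: [0.986, 0.168, 0.001, 0.0]
ft_force: [-2.7, 1.2, 5.2]
grip_width: 0.0484
grasp_force: 61.0
tcp [ 0.5287 -0.2134  0.0307] y-yaw -70.6 tilt 0.002 shift(mm, before turning) [  52.8 -235.6 -169.5] F [-2.74  1.19  5.21] w 0.0484 g 61.0 t 6.30
```

```bash
python3 -m creep '[[[0,0,-25],[0,0,0]],[[0,0,-40],[0,0,0]],[[0,0,-40],[0,0,0]],[[0,-30,-5],[0,0,0]],[[0,-50,0],[0,0,0]],[[-1,-50,0],[0,0,0]],[[-1,-50,0],[0,0,0]],[[0,-42,0],[0,0,0]],[[0,0,0],[0,0,-0.115]],[[0,0,0],[0,0,-0.115]]]'
python3 - <<'E'
from h import *
a=np.radians(32.5); g=np.array([.5,.0265]); t=g-.056*np.array([np.cos(a),np.sin(a)])
go([*t,.064],-57.5)
p=vision.camera("side"); q=vision.camera("top")
i=p["image"][140:330,210:380]; j=q["image"][140:330,210:380]
cv2.imwrite("pics/carry.png",cv2.resize(np.hstack([i,j]),None,fx=2.3,fy=2.3,interpolation=cv2.INTER_CUBIC))
E
```

```text
clock: 7.55
eef_pos: [0.4524, -0.0037, 0.1396]
tool_rot: [0.959, 0.283, 0.001, 0.0]
ft_force: [-0.4, -0.4, -1.3]
grip_width: 0.0483
grasp_force: 62.3
tcp [ 0.4524 -0.0037  0.1396] y-yaw -57.1 tilt 0.001 shift(mm, before turning) [ 0.3  0.1 75.6] wz 0.006 F [-0.42 -0.45 -1.26] w 0.0483 g 62.3 t 7.55
```

View pics/carry.png

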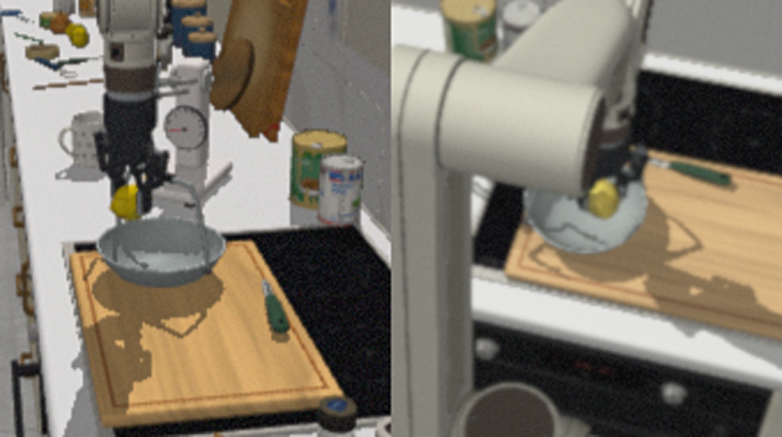

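The lemon (left crop, 125,200) hangs on the robot's side of the bail, over the bowl.

```bash
python3 -m creep '[[[-2,0,20],[0,0,0]],[[0,0,20],[0,0,0]],[[0,0,10],[0,0,0]],[[0,0,10],[0,0,0]],[[0,0,10],[0,0,0]],[[0,0,0],[0,0,0]]]'; python3 - <<'E'
from h import *
go([.453,-.004,.064],-57.5)
E
```

```text
clock: 8.4
eef_pos: [0.4509, -0.0054, 0.0685]
tool_rot: [0.96, 0.28, 0.0, -0.0]
ft_force: [0.8, 0.1, -0.9]
grip_width: 0.0485
grasp_force: 62.3
tcp [ 0.4509 -0.0054  0.0685] y-yaw -57.5 tilt 0.001 shift(mm, before turning) [ 2.5 -0.   4.5] wz 0.000 F [ 0.82  0.11 -0.88] w 0.0485 g 62.3 t 8.40
```

```bash
python3 -m creep '[[[0,0,0],[0,0,0]],[[0,0,0],[0,0,0]],[[0,0,0],[0,0,0]],[[0,0,0],[0,0,0]]]' 64; python3 -m creep '[[[0,0,-15],[0,0,0]],[[0,0,-30],[0,0,0]],[[-5,0,-40],[0,0,0]],[[-10,0,-40],[0,0,0]],[[-20,0,-40],[0,0,0]],[[0,0,-5],[0,0,0]]]'
python3 - <<'E'
from h import *
np.set_printoptions(precision=4,suppress=True)
P={n:vision.camera(n) for n in("side","top")}
r={}
for q in("lemon_mid","pan_grip","pan"):
    for n,p in P.items():
        l=vision.place_of(p,q); r[n]=l[0]["position"] if l else None; print(q,n,[(o["position"],o["score"]) for o in l[:2]])
    if r["side"] and r["top"]: print(tri(P["side"],r["side"],P["top"],r["top"]))
for n,p in P.items():
    X,u,v=cloud(p)
    b=np.all((X>(.38,-.1,.085)) & (X<(.62,.16,.19)),1); Q=X[b]
    for zr in((.09,.12),(.12,.15),(.15,.168)):
        W=Q[(Q[:,2]>zr[0])&(Q[:,2]<zr[1])]
        for s,nm in((W[:,1]<.0265,"near"),(W[:,1]>=.0265,"far")): print(n,zr,nm,s.sum(),np.median(W[s],0) if s.any() else "")
    W=Q[(Q[:,2]>.17)]; print(n,"top",len(W)); W=W[np.argsort(W[:,1])]; print(W[::max(1,len(W)//10)])
i=P["side"]["image"][140:330,210:380]; j=P["top"]["image"][140:330,210:380]
cv2.imwrite("pics/inpan.png",cv2.resize(np.hstack([i,j]),None,fx=2.3,fy=2.3,interpolation=cv2.INTER_CUBIC))
go([.5,.0265,.25],32.5)
E
```

```text
clock: 8.9
eef_pos: [0.4509, -0.0056, 0.0691]
tool_rot: [0.96, 0.28, 0.0, 0.0]
ft_force: [0.0, -0.5, 0.1]
grip_width: 0.0636
grasp_force: 0.0
clock: 9.65
eef_pos: [0.4222, -0.0249, 0.2419]
tool_rot: [0.96, 0.28, 0.003, 0.001]
ft_force: [0.6, -0.5, -0.3]
grip_width: 0.0639
grasp_force: 0.0
lemon_mid side [([286.0, 246.6], 0.59)]
lemon_mid top [([289.5, 223.7], 0.38)]
(array([0.5279, 0.0539, 0.0495]), np.float64(0.0025206097813738337))
pan_grip side []
pan_grip top [([294.5, 208.4], 0.83)]
pan side [([281.2, 256.8], 0.73)]
pan top [([295.3, 234.4], 0.8)]
(array([0.5051, 0.0256, 0.0246]), np.float64(0.005018091997749817))
side (0.09, 0.12) near 22 [ 0.5525 -0.048   0.1073]
side (0.09, 0.12) far 18 [0.4511 0.1033 0.1042]
side (0.12, 0.15) near 24 [ 0.5466 -0.0379  0.1371]
side (0.12, 0.15) far 16 [0.4568 0.0931 0.1352]
side (0.15, 0.168) near 15 [ 0.5421 -0.0326  0.1585]
side (0.15, 0.168) far 11 [0.4602 0.0861 0.1578]
side top 98
[[ 0.5366 -0.0264  0.175 ]
 [ 0.5309 -0.0211  0.1803]
 [ 0.5268 -0.0073  0.1821]
 [ 0.5157  0.0052  0.1815]
 [ 0.5132  0.01    0.1834]
 [ 0.5046  0.0185  0.1806]
 [ 0.5027  0.0273  0.1845]
 [ 0.4938  0.0355  0.1855]
 [ 0.4879  0.0413  0.1765]
 [ 0.4767  0.057   0.1857]
 [ 0.4651  0.0724  0.177 ]]
top (0.09, 0.12) near 3 [ 0.5513 -0.0497  0.0939]
top (0.09, 0.12) far 0 
top (0.12, 0.15) near 0 
top (0.12, 0.15) far 0 
top (0.15, 0.168) near 5 [ 0.5399 -0.0271  0.1614]
top (0.15, 0.168) far 0 
top top 0
[]
tcp [ 0.4208 -0.0242  0.2376] y-yaw -57.4 tilt 0.003 shift(mm, before turning) [ 94.   -0.1 -12.6] wz -1.570 F [-0.35  0.66  0.8 ] w 0.0643 g 0.0 t 10.05
```

View pics/inpan.png

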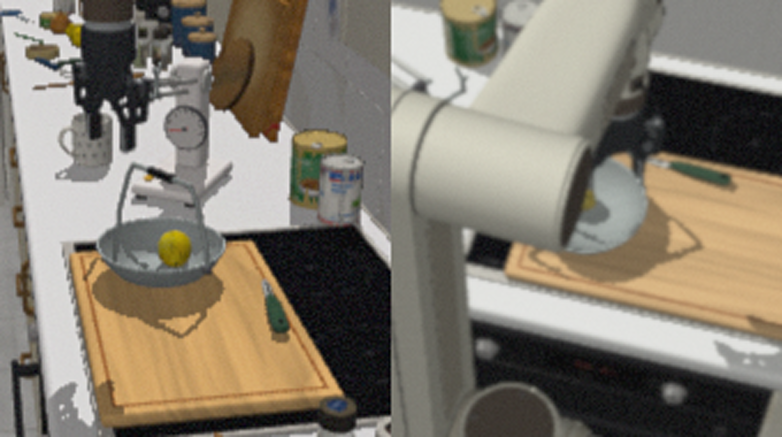

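Left crop: lemon in the bowl at (175,248); grip at (155,175). Right: arm occludes most of the pan.

```bash
python3 -m creep '[[[48,0,0],[0,0,-0.17]],[[0,0,0],[0,0,-0.18]],[[0,0,0],[0,0,-0.18]],[[0,0,0],[0,0,-0.18]],[[0,0,0],[0,0,-0.18]],[[0,0,0],[0,0,-0.18]],[[0,0,0],[0,0,-0.18]],[[0,0,0],[0,0,-0.18]],[[0,0,0],[0,0,-0.16]]]' 50; python3 - <<'E'
from h import *
go([.5012,.0272,.160],33.7)
E
```

```text
clock: 11.18
eef_pos: [0.4615, 0.0016, 0.238]
tool_rot: [0.47, 0.883, -0.0, -0.001]
ft_force: [0.0, -0.1, -0.3]
grip_width: 0.0496
grasp_force: 0.0
tcp [0.4615 0.0016 0.238 ] y-yaw 34.0 tilt 0.002 shift(mm, before turning) [-1.  47.3 77.9] wz 0.004 F [ 0.04 -0.12 -0.27] w 0.0496 g 0.0 t 11.18
```

```bash
python3 -m creep '[[[-1,47,0],[0,0,0]],[[0,0,20],[0,0,0]],[[0,0,28],[0,0,0]],[[0,0,20],[0,0,0]],[[0,0,10],[0,0,0]],[[0,0,0],[0,0,0]]]'; python3 -m creep '[[[0,0,0],[0,0,0]],[[0,0,0],[0,0,0]],[[0,0,0],[0,0,0]],[[0,0,0],[0,0,0]],[[0,0,0],[0,0,0]]]' 5; python3 - <<'E'
from h import *
p=vision.camera("side"); print([ (o["position"],o["score"]) for o in vision.place_of(p,"lemon_mid")[:1]],[ (o["position"],o["score"]) for o in vision.place_of(p,"pan")[:1]])
go([.5012,.0272,.160],33.7)
E
```

```text
clock: 11.92
eef_pos: [0.5009, 0.0267, 0.16]
tool_rot: [0.472, 0.881, -0.001, -0.001]
ft_force: [0.4, -0.9, 0.8]
grip_width: 0.0501
grasp_force: 0.0
clock: 12.55
eef_pos: [0.5026, 0.0268, 0.1619]
tool_rot: [0.472, 0.881, 0.001, 0.001]
ft_force: [3.8, 0.5, 5.6]
grip_width: 0.012
grasp_force: 58.7
[([287.3, 246.6], 0.7)] [([278.0, 257.1], 0.59)]
tcp [0.5026 0.0268 0.1619] y-yaw 33.6 tilt 0.003 shift(mm, before turning) [ 1.1 -0.9  1.9] wz -0.001 F [1.95 1.57 5.55] w 0.0119 g 58.8 t 12.70
```

```bash
python3 -m creep '[[[0,0,-5],[0,0,0]],[[0,0,-12],[0,0,0]],[[0,0,-18],[0,0,0]],[[0,0,-20],[0,0,0]],[[0,0,-20],[0,0,0]],[[0,0,-18],[0,0,0]],[[0,0,-15],[0,0,0]],[[0,0,-10],[0,0,0]],[[0,0,0],[0,0,0]],[[0,0,0],[0,0,0]]]'; python3 -m creep '[[[8,-1,0],[0,0,0]],[[16,-3,0],[0,0,0]],[[22,-4,0],[0,0,0]],[[24,-4,0],[0,0,0]],[[24,-4,0],[0,0,0]],[[20,-3,0],[0,0,0]],[[12,-2,0],[0,0,-0.05]],[[6,-1,0],[0,0,-0.09]],[[0,0,0],[0,0,-0.1]],[[0,0,0],[0,0,-0.1]],[[0,0,0],[0,0,-0.067]],[[0,0,0],[0,0,0]]]'
python3 - <<'E'
from h import *
go([.41,.125,.282],56.9)
E
```

```text
clock: 13.95
eef_pos: [0.501, 0.0266, 0.2781]
tool_rot: [0.472, 0.881, -0.0, -0.001]
ft_force: [0.4, 0.1, -3.7]
grip_width: 0.0121
grasp_force: 58.5
clock: 15.45
eef_pos: [0.4094, 0.1244, 0.2789]
tool_rot: [0.284, 0.959, 0.0, 0.0]
ft_force: [-0.5, 0.4, -4.1]
grip_width: 0.012
grasp_force: 58.5
tcp [0.4094 0.1244 0.2789] y-yaw 57.0 tilt 0.000 shift(mm, before turning) [-0.2  0.9 -3.1] wz 0.002 F [-0.5   0.44 -4.06] w 0.0120 g 58.5 t 15.45
```

```bash
python3 - <<'E'
from h import *
np.set_printoptions(precision=4,suppress=True)
P={n:vision.camera(n) for n in("side","top")}
r={}
for q in("pan_grip","pan","pan_in","lemon_mid","seat"):
    for n,p in P.items():
        l=vision.place_of(p,q); r[n]=l[0]["position"] if l else None; print(q,n,[(o["position"],o["score"]) for o in l[:1]],end=" ")
    print(tri(P["side"],r["side"],P["top"],r["top"]) if r["side"] and r["top"] else "")
ex=np.array([.546,.838]); ey=np.array([-.838,.546]); s0=np.array([.492,.251])
for n,p in P.items():
    X,u,v=cloud(p); L=np.c_[(X[:,:2]-s0)@ex,(X[:,:2]-s0)@ey,X[:,2]]
    b=lambda lo,hi:np.all((L>lo)&(L<hi),1)
    for nm,lo,hi in(("bail legs+y",(-.2,.035,.2),(-.1,.12,.31)),("bail legs-y",(-.2,-.12,.2),(-.1,-.035,.31)),("prong+",(-.04,.03,.245),(.04,.055,.31)),("prong-",(-.04,-.055,.245),(.04,-.03,.31)),("bar",(-.02,-.03,.2),(.03,.03,.26)),("link near",(.04,-.04,.15),(.1,.04,.3)),("link far",(.1,-.04,.15),(.2,.04,.3)),("rim",(-.26,-.11,.17),(-.05,.11,.2))):
        Q=L[b(lo,hi)]
        if len(Q): print(n,nm,len(Q),"med",np.median(Q,0),"lo",np.percentile(Q,5,axis=0),"hi",np.percentile(Q,95,axis=0))
i=P["side"]["image"][120:280,210:340]; j=P["top"]["image"][110:270,160:290]
cv2.imwrite("pics/pre.png",cv2.resize(np.hstack([i,j]),None,fx=3,fy=3,interpolation=cv2.INTER_CUBIC))
E
```

```text
pan_grip side [([248.1, 175.7], 0.91)] pan_grip top [] 
pan side [([247.3, 216.8], 0.79)] pan top [([263.8, 233.2], 0.67)] (array([0.3988, 0.1123, 0.1464]), np.float64(0.004844673601322519))
pan_in side [([249.3, 219.0], 0.57)] pan_in top [([260.5, 227.8], 0.73)] (array([0.4141, 0.1294, 0.1364]), np.float64(0.01249245723508197))
lemon_mid side [([252.8, 205.1], 0.65)] lemon_mid top [([232.9, 178.5], 0.48)] (array([0.4836, 0.2496, 0.1891]), np.float64(0.1350836906857578))
seat side [([264.5, 166.6], 0.72)] seat top [([233.2, 179.7], 0.47)] (array([0.4798, 0.2368, 0.2929]), np.float64(0.0001016021086280795))
side bail legs+y 73 med [-0.1544  0.0788  0.2623] lo [-0.1595  0.0412  0.2092] hi [-0.1491  0.0963  0.2982]
side bail legs-y 86 med [-0.1538 -0.0769  0.2576] lo [-0.1596 -0.0942  0.2059] hi [-0.1487 -0.046   0.2987]
side prong+ 26 med [-0.0011  0.0411  0.2734] lo [-0.0125  0.0363  0.2536] hi [0.0132 0.0446 0.2873]
side prong- 29 med [-0.0021 -0.0436  0.2735] lo [-0.013  -0.0483  0.2492] hi [ 0.0049 -0.0399  0.2882]
side bar 30 med [ 0.0132 -0.0035  0.2347] lo [ 0.0047 -0.0259  0.228 ] hi [0.0212 0.0269 0.2373]
side link near 61 med [ 0.0525 -0.0061  0.2366] lo [ 0.0443 -0.0209  0.2094] hi [0.0861 0.0136 0.2472]
side link far 59 med [ 0.1561 -0.0063  0.211 ] lo [ 0.1092 -0.0215  0.1885] hi [0.1909 0.0127 0.226 ]
side rim 598 med [-0.1361  0.003   0.1801] lo [-0.2413 -0.088   0.1709] hi [-0.0619  0.0917  0.1882]
top prong+ 28 med [-0.0001  0.0436  0.2771] lo [-0.0102  0.0398  0.255 ] hi [0.0112 0.0467 0.2897]
top bar 11 med [0.0135 0.021  0.2343] lo [0.011  0.0054 0.2272] hi [0.0252 0.029  0.2371]
top link near 114 med [0.0572 0.0035 0.2366] lo [ 0.0463 -0.0178  0.2147] hi [0.0958 0.0204 0.2479]
top link far 118 med [ 0.1497 -0.0008  0.2179] lo [ 0.1083 -0.0181  0.1946] hi [0.1968 0.0203 0.2306]
top rim 108 med [-0.2164  0.0215  0.1841] lo [-0.2436 -0.0818  0.1749] hi [-0.1838  0.091   0.1899]
```

View pics/pre.png

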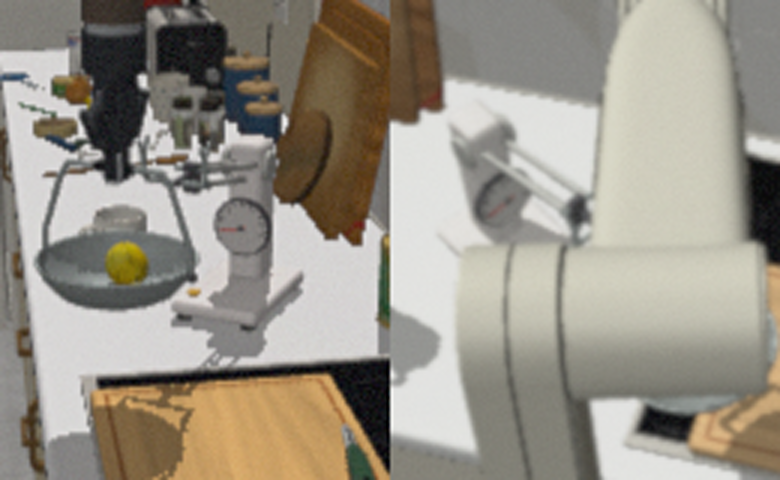

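Left: pan level, bail aligned, lemon at (127,262) in the bowl; the scale arm stands ahead. Fit: 152 mm to go along tool y, raise 4 mm.

```bash
python3 -m creep '[[[0,0,-4],[0,0,0]],[[0,8,0],[0,0,0]],[[0,14,0],[0,0,0]],[[0,18,0],[0,0,0]],[[0,18,0],[0,0,0]],[[0,18,0],[0,0,0]],[[0,18,0],[0,0,0]],[[0,18,0],[0,0,0]],[[0,16,0],[0,0,0]],[[0,12,0],[0,0,0]],[[0,8,0],[0,0,0]],[[0,4,0],[0,0,0]]]'
python3 - <<'E'
from h import *
np.set_printoptions(precision=4,suppress=True)
go([.492,.251,.283],56.9)
P={n:vision.camera(n) for n in("side","top")}
ex=np.array([.546,.838]); ey=np.array([-.838,.546]); s0=np.array([.492,.251])
for n,p in P.items():
    X,u,v=cloud(p); L=np.c_[(X[:,:2]-s0)@ex,(X[:,:2]-s0)@ey,X[:,2]]
    b=lambda lo,hi:np.all((L>lo)&(L<hi),1)
    for nm,lo,hi in(("legs+y",(-.04,.06,.2),(.04,.11,.29)),("legs-y",(-.04,-.11,.2),(.04,-.06,.29)),("wire+",(-.03,.047,.285),(.03,.062,.32)),("wire-",(-.03,-.062,.285),(.03,-.047,.32)),("bar",(-.02,-.03,.2),(.03,.03,.26))):
        Q=L[b(lo,hi)]
        if len(Q): print(n,nm,len(Q),"med",np.median(Q,0),"lo",np.percentile(Q,5,axis=0),"hi",np.percentile(Q,95,axis=0))
i=P["side"]["image"][130:250,220:320]; j=P["top"]["image"][130:250,190:290]
cv2.imwrite("pics/over.png",cv2.resize(np.hstack([i,j]),None,fx=4,fy=4,interpolation=cv2.INTER_CUBIC))
go([.492,.251,.283],56.9)
E
```

```text
clock: 17.55
eef_pos: [0.4928, 0.2519, 0.2826]
tool_rot: [0.284, 0.959, -0.0, -0.0]
ft_force: [-0.3, 0.6, -2.9]
grip_width: 0.0119
grasp_force: 58.5
tcp [0.4928 0.2519 0.2826] y-yaw 57.0 tilt 0.001 shift(mm, before turning) [ 0.2 -1.2 -0.4] wz 0.001 F [-0.28  0.56 -2.92] w 0.0119 g 58.5 t 17.55
side legs+y 48 med [-0.0017  0.0854  0.2444] lo [-0.0082  0.0691  0.2037] hi [0.0063 0.0987 0.2848]
side legs-y 56 med [-0.     -0.0825  0.2439] lo [-0.0062 -0.0951  0.2046] hi [ 0.0049 -0.0678  0.285 ]
side wire+ 8 med [-0.0038  0.0552  0.2999] lo [-0.0111  0.0489  0.2968] hi [0.0005 0.0595 0.3022]
side wire- 11 med [-0.0035 -0.0595  0.2973] lo [-0.0145 -0.0616  0.288 ] hi [ 0.0025 -0.0485  0.3021]
side bar 35 med [ 0.0115 -0.0016  0.2336] lo [ 0.0055 -0.0258  0.2295] hi [0.0194 0.0257 0.2375]
tcp [0.4928 0.2517 0.2827] y-yaw 57.0 tilt 0.000 shift(mm, before turning) [ 0.3 -1.  -0.3] wz 0.001 F [-0.51  0.28 -3.53] w 0.0119 g 58.5 t 17.65
```

View pics/over.png

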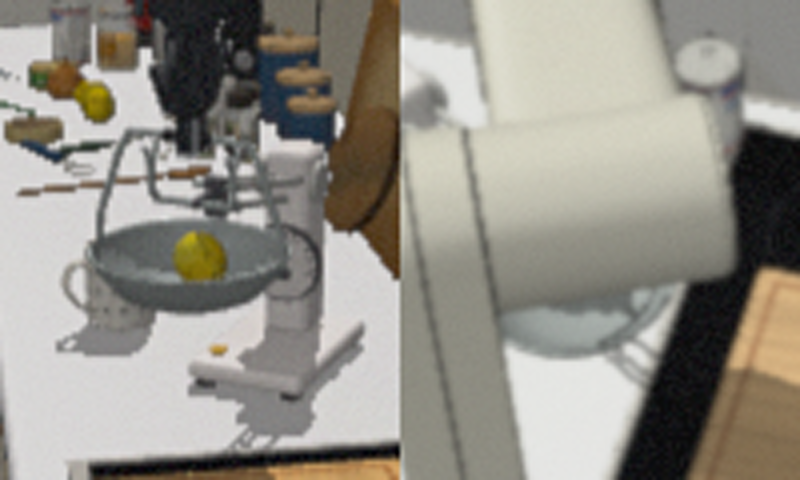

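Left: the bail wire passes over both prongs, (115,140) to (240,150), lemon in the bowl; the cloud puts the bail within 1 mm of the notch plane. Lowering slowly.

```bash
python3 -m creep '[[[0,-0.5,1.5],[0,0,0]],[[0,-0.3,1.5],[0,0,0]],[[0,0,1.5],[0,0,0]],[[0,0,1.5],[0,0,0]],[[0,0,1.5],[0,0,0]],[[0,0,1.5],[0,0,0]],[[0,0,1.5],[0,0,0]],[[0,0,1.2],[0,0,0]],[[0,0,1.2],[0,0,0]],[[0,0,1.2],[0,0,0]],[[0,0,1.2],[0,0,0]],[[0,0,0],[0,0,0]]]'
python3 -m creep '[[[0,0,1.2],[0,0,0]],[[0,0,1.2],[0,0,0]],[[0,0,1.2],[0,0,0]],[[0,0,1.2],[0,0,0]],[[0,-0.2,1.2],[0,0,0]],[[0,-0.2,1.2],[0,0,0]],[[0,-0.2,1.2],[0,0,0]],[[0,-0.2,1.2],[0,0,0]],[[0,-0.2,1.2],[0,0,0]],[[0,-0.2,1.2],[0,0,0]]]'
cat > st.py <<'E'
from h import *
np.set_printoptions(precision=4,suppress=True)
go([.492,.251,.2645],56.9)
p=vision.camera("side")
ex=np.array([.546,.838]); ey=np.array([-.838,.546]); s0=np.array([.492,.251])
X,u,v=cloud(p); L=np.c_[(X[:,:2]-s0)@ex,(X[:,:2]-s0)@ey,X[:,2]]
b=lambda lo,hi:np.all((L>lo)&(L<hi),1)
o=bot.get_obs()["eef_pos"][2]+.016
for nm,lo,hi in(("wire+",(-.03,.047,o-.01),(.03,.062,o+.03)),("wire-",(-.03,-.062,o-.01),(.03,-.047,o+.03)),("prong+",(-.03,.034,o-.06),(.02,.048,o+.03)),("prong-",(-.03,-.048,o-.06),(.02,-.034,o+.03)),("bar",(-.02,-.03,o-.065),(.03,.03,o-.03))):
    Q=L[b(lo,hi)]
    if len(Q): print(nm,len(Q),"med",np.median(Q,0),"lo",np.percentile(Q,5,axis=0),"hi",np.percentile(Q,95,axis=0))
go([.492,.251,.2645],56.9)
E
python3 st.py
```

```text
clock: 19.15
eef_pos: [0.4922, 0.2508, 0.2674]
tool_rot: [0.284, 0.959, -0.0, -0.0]
ft_force: [-0.5, -0.2, -3.0]
grip_width: 0.0121
grasp_force: 58.5
clock: 20.4
eef_pos: [0.4917, 0.2499, 0.2556]
tool_rot: [0.284, 0.959, 0.0, 0.0]
ft_force: [1.3, 1.3, -1.7]
grip_width: 0.012
grasp_force: 58.8
tcp [0.4917 0.2499 0.2556] y-yaw 57.0 tilt 0.000 shift(mm, before turning) [ 0.3  1.1 -8.9] wz 0.001 F [ 1.26  1.31 -1.68] w 0.0120 g 58.8 t 20.40
wire+ 6 med [-0.0038  0.0554  0.2718] lo [-0.0125  0.049   0.268 ] hi [-0.0016  0.0587  0.2744]
wire- 10 med [-0.0054 -0.056   0.2727] lo [-0.0099 -0.0603  0.2645] hi [ 0.0015 -0.0487  0.275 ]
prong+ 38 med [-0.0013  0.0392  0.2573] lo [-0.0119  0.0351  0.2243] hi [0.0121 0.0443 0.278 ]
prong- 34 med [-0.0036 -0.0436  0.2569] lo [-0.0161 -0.0469  0.2247] hi [ 0.0074 -0.0361  0.2778]
bar 38 med [ 0.008  -0.0005  0.2256] lo [ 0.0029 -0.0247  0.221 ] hi [0.0277 0.0261 0.2292]
tcp [0.4916 0.2499 0.2554] y-yaw 57.0 tilt 0.000 shift(mm, before turning) [ 0.3  1.1 -9.1] wz 0.001 F [ 0.94  0.33 -1.57] w 0.0117 g 58.7 t 20.45
```

```bash
python3 -m creep '[[[0,0,1.2],[0,0,0]],[[0,0,1.2],[0,0,0]],[[0,0,1.2],[0,0,0]],[[0,0,1.2],[0,0,0]],[[0,0,1.2],[0,0,0]],[[0,-0.2,1.2],[0,0,0]],[[0,-0.2,1.2],[0,0,0]],[[0,-0.2,1.2],[0,0,0]],[[0,-0.2,1.2],[0,0,0]],[[0,0,1.2],[0,0,0]],[[0,0,0],[0,0,0]],[[0,0,0],[0,0,0]]]'
python3 st.py
```

```text
clock: 21.95
eef_pos: [0.4911, 0.2491, 0.2435]
tool_rot: [0.284, 0.959, -0.0, -0.0]
ft_force: [-1.2, -0.3, 0.1]
grip_width: 0.0117
grasp_force: 58.9
tcp [0.4911 0.2491 0.2435] y-yaw 57.0 tilt 0.000 shift(mm, before turning) [  0.3   2.1 -21. ] wz 0.001 F [-1.16 -0.31  0.14] w 0.0117 g 58.9 t 21.95
wire+ 6 med [-0.0046  0.0575  0.259 ] lo [-0.0088  0.0537  0.2562] hi [-0.0015  0.0598  0.2623]
wire- 11 med [-0.0033 -0.0553  0.2598] lo [-0.009  -0.0596  0.2521] hi [-0.0001 -0.0478  0.2671]
prong+ 38 med [-0.003   0.0398  0.2465] lo [-0.0157  0.0364  0.214 ] hi [0.009  0.0437 0.2686]
prong- 38 med [-0.0029 -0.0437  0.2446] lo [-0.0167 -0.0472  0.2144] hi [ 0.0095 -0.0365  0.2663]
bar 37 med [ 0.0071 -0.0027  0.2149] lo [ 0.     -0.0257  0.2088] hi [0.0229 0.0222 0.2178]
tcp [0.4911 0.2491 0.2435] y-yaw 56.9 tilt 0.000 shift(mm, before turning) [  0.3   2.1 -21. ] wz 0.001 F [-0.12 -1.06 -0.43] w 0.0118 g 58.9 t 22.00
```

```bash
cat > avg.py <<'E'
from h import *
F=[]; J=[]
for i in range(8): vision.camera("side"); o=bot.get_obs(); F.append(o["ft_force"])
F=np.array(F); ex=np.array([.546,.838,0]); print("Fmean",F.mean(0).round(2),"sd",F.std(0).round(2),"along ex %.2f"%(F.mean(0)@ex)); go([.492,.251,.2645])
E
python3 avg.py
```

```text
Fmean [-0.77 -1.14 -0.54] sd [0.47 0.24 0.2 ] along ex -1.37
tcp [0.4911 0.2491 0.2435] y-yaw 57.0 tilt 0.000 shift(mm, before turning) [  0.3   2.1 -21. ] F [-1.4  -1.48 -0.39] w 0.0115 g 58.8 t 22.40
```

```bash
python3 -m creep '[[[0,-0.3,0.8],[0,0,0]],[[0,-0.3,0.8],[0,0,0]],[[0,-0.3,0.8],[0,0,0]],[[0,-0.3,0.8],[0,0,0]],[[0,-0.2,0.8],[0,0,0]],[[0,0,0],[0,0,0]],[[0,0,0],[0,0,0]]]'
python3 avg.py; python3 st.py
```

```text
clock: 23.28
eef_pos: [0.4907, 0.2485, 0.2397]
tool_rot: [0.284, 0.959, 0.001, 0.0]
ft_force: [1.7, 2.6, -0.6]
grip_width: 0.012
grasp_force: 58.8
Fmean [ 2.32  3.63 -0.97] sd [0.45 0.57 0.35] along ex 4.31
tcp [0.4906 0.2484 0.2397] y-yaw 57.0 tilt 0.001 shift(mm, before turning) [  0.3   3.  -24.8] F [ 2.56  4.26 -1.53] w 0.0121 g 58.9 t 23.68
tcp [0.4906 0.2484 0.2397] y-yaw 57.0 tilt 0.001 shift(mm, before turning) [  0.3   3.  -24.8] wz 0.001 F [ 2.56  4.26 -1.53] w 0.0121 g 58.9 t 23.68
wire+ 6 med [-0.0071  0.0568  0.258 ] lo [-0.0104  0.0508  0.2549] hi [-0.0055  0.0598  0.2596]
wire- 11 med [-0.0045 -0.0546  0.2561] lo [-0.0115 -0.0611  0.2518] hi [ 0.0008 -0.0488  0.2596]
prong+ 42 med [-0.0028  0.0397  0.2402] lo [-0.0153  0.0359  0.207 ] hi [0.0093 0.0459 0.2614]
prong- 37 med [-0.0069 -0.0437  0.2444] lo [-0.0174 -0.0469  0.2111] hi [ 0.0095 -0.035   0.2629]
bar 37 med [ 0.0077 -0.0016  0.2107] lo [ 0.0016 -0.0271  0.2051] hi [0.0225 0.0243 0.2143]
tcp [0.4907 0.2484 0.2397] y-yaw 57.0 tilt 0.001 shift(mm, before turning) [  0.3   2.9 -24.8] wz 0.001 F [ 1.97  4.99 -0.6 ] w 0.0120 g 58.9 t 23.73
```

```bash
python3 -m creep '[[[0,0.4,0],[0,0,0]],[[0,0.4,0.4],[0,0,0]],[[0,0,0.4],[0,0,0]],[[0,0,0],[0,0,0]],[[0,0,0],[0,0,0]]]'
python3 avg.py
```

```text
clock: 24.35
eef_pos: [0.4907, 0.2484, 0.2387]
tool_rot: [0.285, 0.959, -0.0, -0.0]
ft_force: [1.8, 3.2, -1.7]
grip_width: 0.0117
grasp_force: 58.9
Fmean [ 1.14  1.62 -0.52] sd [0.76 0.4  0.39] along ex 1.98
tcp [0.4907 0.2485 0.2387] y-yaw 56.9 tilt 0.001 shift(mm, before turning) [  0.3   2.8 -25.8] F [ 1.37  1.22 -0.33] w 0.0117 g 58.9 t 24.75
```

```bash
python3 -m creep '[[[0,0,0.8],[0,0,0]],[[0,0,0.8],[0,0,0]],[[0,0,0.8],[0,0,0]],[[0,0,0.8],[0,0,0]],[[0,0,0.8],[0,0,0]],[[0,0,0],[0,0,0]],[[0,0,0],[0,0,0]]]'
python3 avg.py; python3 st.py
```

```text
clock: 25.62
eef_pos: [0.4906, 0.2483, 0.2346]
tool_rot: [0.285, 0.959, -0.0, -0.0]
ft_force: [-0.7, -1.2, 0.6]
grip_width: 0.012
grasp_force: 59.0
Fmean [-1.23 -1.97  0.16] sd [0.64 0.45 0.52] along ex -2.33
tcp [0.4906 0.2485 0.2347] y-yaw 56.9 tilt 0.001 shift(mm, before turning) [  0.2   2.9 -29.8] F [-0.95 -2.82  0.69] w 0.0121 g 59.0 t 26.02
tcp [0.4906 0.2485 0.2347] y-yaw 56.9 tilt 0.001 shift(mm, before turning) [  0.2   2.9 -29.8] wz 0.001 F [-0.95 -2.82  0.69] w 0.0121 g 59.0 t 26.02
wire+ 5 med [-0.0044  0.0576  0.2527] lo [-0.0098  0.0517  0.2509] hi [-0.0018  0.0589  0.2542]
wire- 10 med [-0.0029 -0.0569  0.2493] lo [-0.0081 -0.0601  0.2431] hi [ 0.0013 -0.0499  0.252 ]
prong+ 44 med [-0.0043  0.0394  0.2356] lo [-0.0161  0.0355  0.2055] hi [0.0084 0.0463 0.2585]
prong- 38 med [-0.0054 -0.0436  0.2374] lo [-0.0139 -0.0466  0.203 ] hi [ 0.0109 -0.0385  0.2577]
bar 42 med [ 0.0058 -0.0019  0.205 ] lo [ 0.001  -0.0268  0.1994] hi [0.0225 0.0283 0.2092]
tcp [0.4906 0.2484 0.2346] y-yaw 56.9 tilt 0.001 shift(mm, before turning) [  0.3   2.9 -29.9] wz 0.001 F [-2.04 -2.67 -0.02] w 0.0122 g 59.0 t 26.07
```

```bash
sed -i 's/range(8)/range(24)/' avg.py; python3 -m creep '[[[0,-0.4,0],[0,0,0]],[[0,0,0.5],[0,0,0]],[[0,0,0],[0,0,0]],[[0,0,0],[0,0,0]]]'
python3 avg.py
```

```text
clock: 26.58
eef_pos: [0.4906, 0.2484, 0.2343]
tool_rot: [0.284, 0.959, 0.0, -0.0]
ft_force: [-1.2, -1.2, -0.4]
grip_width: 0.0119
grasp_force: 59.0
Fmean [-1.23 -2.12  0.1 ] sd [0.54 0.45 0.39] along ex -2.45
tcp [0.4906 0.2484 0.2343] y-yaw 57.0 tilt 0.000 shift(mm, before turning) [  0.3   3.  -30.2] F [-0.39 -2.41 -0.09] w 0.0119 g 59.0 t 27.77
```

```bash
python3 -m creep '[[[0,-0.4,0],[0,0,0]],[[0,0,0.5],[0,0,0]],[[0,0,0.5],[0,0,0]],[[0,0,0],[0,0,0]],[[0,0,0],[0,0,0]]]'
python3 avg.py
```

```text
clock: 28.4
eef_pos: [0.4905, 0.2482, 0.2334]
tool_rot: [0.284, 0.959, 0.0, 0.0]
ft_force: [0.3, 0.2, -0.0]
grip_width: 0.0121
grasp_force: 59.0
Fmean [0.33 0.6  0.28] sd [0.56 0.72 0.55] along ex 0.68
tcp [0.4905 0.2481 0.2333] y-yaw 57.0 tilt 0.000 shift(mm, before turning) [  0.3   3.2 -31.2] F [0.5  1.15 0.29] w 0.0122 g 59.0 t 29.60
```

```bash
python3 -m creep '[[[0,0,0],[0,0,0]],[[0,0,0],[0,0,0]]]' 12.4;  python3 -m creep '[[[0,0,0],[0,0,0]],[[0,0,0],[0,0,0]]]' 12.8; python3 avg.py
```

```text
clock: 29.85
eef_pos: [0.4905, 0.2481, 0.2333]
tool_rot: [0.284, 0.959, 0.0, 0.0]
ft_force: [0.7, 1.4, 0.6]
grip_width: 0.0126
grasp_force: 38.2
clock: 30.1
eef_pos: [0.4904, 0.2481, 0.2333]
tool_rot: [0.284, 0.959, 0.0, 0.0]
ft_force: [1.2, 1.8, 0.6]
grip_width: 0.0128
grasp_force: 27.1
Fmean [ 1.33  2.35 -0.26] sd [0.54 0.59 0.55] along ex 2.69
tcp [0.4904 0.2481 0.2333] y-yaw 57.0 tilt 0.000 shift(mm, before turning) [  0.3   3.3 -31.2] F [ 0.76  1.99 -0.08] w 0.0130 g 27.1 t 31.30
```

```bash
python3 -m creep '[[[0,0.3,0],[0,0,0]],[[0,0,0],[0,0,0]],[[0,0,0],[0,0,0]]]' 13.2;  python3 -m creep '[[[0,0,0],[0,0,0]],[[0,0,0],[0,0,0]]]' 13.5; python3 avg.py
```

```text
clock: 31.68
eef_pos: [0.4904, 0.2481, 0.2332]
tool_rot: [0.284, 0.959, -0.0, -0.0]
ft_force: [0.7, 1.6, -0.4]
grip_width: 0.0134
grasp_force: 16.6
clock: 31.92
eef_pos: [0.4904, 0.2481, 0.2332]
tool_rot: [0.284, 0.959, -0.0, -0.0]
ft_force: [0.5, 1.1, -0.1]
grip_width: 0.0139
grasp_force: 9.3
Fmean [ 0.55  0.77 -0.03] sd [0.57 0.68 0.48] along ex 0.94
tcp [0.4905 0.2482 0.2332] y-yaw 56.9 tilt 0.000 shift(mm, before turning) [  0.3   3.2 -31.3] F [ 0.08 -0.72 -0.26] w 0.0137 g 9.3 t 33.12
```

```bash
python3 -m creep '[[[0,0,0],[0,0,0]],[[0,0,0],[0,0,0]],[[0,0,0],[0,0,0]]]' 13.65;  python3 -m creep '[[[0,0,0],[0,0,0]],[[0,0,0],[0,0,0]],[[0,0,0],[0,0,0]]]' 13.75; python3 -m creep '[[[0,0,0],[0,0,0]],[[0,0,0],[0,0,0]],[[0,0,0],[0,0,0]]]' 13.82; python3 avg.py; python3 st.py
```

```text
clock: 33.5
eef_pos: [0.4905, 0.2482, 0.2333]
tool_rot: [0.284, 0.959, -0.0, -0.0]
ft_force: [-0.5, -0.4, -0.1]
grip_width: 0.0137
grasp_force: 6.0
clock: 33.88
eef_pos: [0.4905, 0.2482, 0.2333]
tool_rot: [0.284, 0.959, -0.0, -0.0]
ft_force: [0.6, -0.5, -0.1]
grip_width: 0.0139
grasp_force: 3.9
clock: 34.25
eef_pos: [0.4905, 0.2482, 0.2333]
tool_rot: [0.284, 0.959, -0.0, 0.0]
ft_force: [-0.5, 0.6, 0.6]
grip_width: 0.0141
grasp_force: 2.6
Fmean [-0.05  0.06  0.15] sd [0.46 0.58 0.48] along ex 0.02
tcp [0.4905 0.2482 0.2333] y-yaw 57.0 tilt 0.000 shift(mm, before turning) [  0.3   3.1 -31.2] F [ 0.32 -0.42 -0.14] w 0.0138 g 2.6 t 35.45
tcp [0.4905 0.2482 0.2333] y-yaw 57.0 tilt 0.000 shift(mm, before turning) [  0.3   3.1 -31.2] wz 0.001 F [ 0.32 -0.42 -0.14] w 0.0138 g 2.6 t 35.45
wire+ 9 med [-0.0078  0.0587  0.2484] lo [-0.0138  0.0501  0.2454] hi [-0.0027  0.0616  0.2514]
wire- 12 med [-0.0051 -0.0553  0.2486] lo [-0.0132 -0.0616  0.24  ] hi [-0.0026 -0.0488  0.2538]
prong+ 40 med [-0.0063  0.04    0.2346] lo [-0.0155  0.036   0.2061] hi [0.01   0.045  0.2557]
prong- 40 med [-0.0043 -0.0439  0.2374] lo [-0.0143 -0.0464  0.2014] hi [ 0.0092 -0.035   0.2585]
bar 39 med [ 0.0055 -0.0012  0.2042] lo [-0.0006 -0.0289  0.1998] hi [0.0204 0.0279 0.2086]
tcp [0.4905 0.2482 0.2332] y-yaw 56.9 tilt 0.000 shift(mm, before turning) [  0.3   3.1 -31.3] wz 0.001 F [-0.19  0.28  0.53] w 0.0137 g 2.6 t 35.50
```

```bash
python3 -m creep '[[[0,0,0],[0,0,0]],[[0,0,0],[0,0,0]],[[0,0,0],[0,0,0]]]' 13.88;  python3 -m creep '[[[0,0,0],[0,0,0]],[[0,0,0],[0,0,0]],[[0,0,0],[0,0,0]]]' 13.92; python3 -m creep '[[[0,0,0],[0,0,0]],[[0,0,0],[0,0,0]],[[0,0,0],[0,0,0]],[[0,0,0],[0,0,0]]]' 13.95; python3 -m creep '[[[0,0,0],[0,0,0]],[[0,0,0],[0,0,0]],[[0,0,0],[0,0,0]],[[0,0,0],[0,0,0]]]' 13.98; python3 st.py
```

```text
clock: 35.88
eef_pos: [0.4905, 0.2483, 0.2333]
tool_rot: [0.284, 0.959, 0.0, -0.0]
ft_force: [0.4, 0.3, -0.1]
grip_width: 0.0138
grasp_force: 1.6
clock: 36.25
eef_pos: [0.4905, 0.2483, 0.2333]
tool_rot: [0.284, 0.959, 0.0, -0.0]
ft_force: [0.0, -0.5, -0.2]
grip_width: 0.014
grasp_force: 1.0
clock: 36.75
eef_pos: [0.4905, 0.2483, 0.2333]
tool_rot: [0.284, 0.959, 0.0, 0.0]
ft_force: [0.2, -0.6, -0.0]
grip_width: 0.0138
grasp_force: 0.6
clock: 37.25
eef_pos: [0.4906, 0.2483, 0.2332]
tool_rot: [0.284, 0.959, 0.0, -0.0]
ft_force: [-0.0, 0.9, -0.3]
grip_width: 0.014
grasp_force: 0.2
tcp [0.4906 0.2483 0.2332] y-yaw 57.0 tilt 0.000 shift(mm, before turning) [  0.3   3.1 -31.3] wz 0.001 F [-0.01  0.89 -0.28] w 0.0140 g 0.2 t 37.25
wire+ 7 med [-0.0056  0.0572  0.248 ] lo [-0.0095  0.0492  0.247 ] hi [-0.0035  0.0609  0.2523]
wire- 12 med [-0.0059 -0.0583  0.2495] lo [-0.0112 -0.0618  0.2417] hi [-0.003  -0.0499  0.2565]
prong+ 43 med [-0.0042  0.04    0.2334] lo [-0.0158  0.0348  0.2046] hi [0.0078 0.0437 0.2573]
prong- 36 med [-0.0045 -0.0445  0.236 ] lo [-0.0152 -0.0462  0.2016] hi [ 0.0069 -0.0385  0.2566]
bar 41 med [ 0.0076 -0.0024  0.2043] lo [ 0.0007 -0.0263  0.1991] hi [0.0254 0.027  0.2084]
tcp [0.4905 0.2483 0.2333] y-yaw 57.0 tilt 0.000 shift(mm, before turning) [  0.3   3.1 -31.2] wz 0.001 F [-0.3   0.47 -0.01] w 0.0141 g 0.2 t 37.30
```

```bash
python3 -m creep '[[[0,0,0],[0,0,0]],[[0,0,0],[0,0,0]],[[0,0,0],[0,0,0]],[[0,0,0],[0,0,0]]]' 14.02;  python3 -m creep '[[[0,0,0],[0,0,0]],[[0,0,0],[0,0,0]],[[0,0,0],[0,0,0]],[[0,0,0],[0,0,0]],[[0,0,0],[0,0,0]],[[0,0,0],[0,0,0]]]' 14.2; python3 st.py; python3 -m creep '[[[0,0,0],[0,0,0]],[[0,0,0],[0,0,0]],[[0,0,0],[0,0,0]],[[0,0,0],[0,0,0]]]' 16; python3 st.py
```

```text
clock: 37.8
eef_pos: [0.4906, 0.2483, 0.2333]
tool_rot: [0.284, 0.959, 0.0, 0.0]
ft_force: [1.0, 0.2, 1.4]
grip_width: 0.014
grasp_force: 0.1
clock: 38.55
eef_pos: [0.4905, 0.2483, 0.2332]
tool_rot: [0.284, 0.959, -0.0, -0.0]
ft_force: [0.3, -0.2, 0.3]
grip_width: 0.0141
grasp_force: 0.0
tcp [0.4905 0.2483 0.2332] y-yaw 57.0 tilt 0.000 shift(mm, before turning) [  0.2   3.1 -31.3] wz 0.001 F [ 0.28 -0.24  0.28] w 0.0141 g 0.0 t 38.55
wire+ 6 med [-0.0063  0.0537  0.2492] lo [-0.011   0.05    0.2471] hi [-0.0021  0.0605  0.2527]
wire- 11 med [-0.005  -0.058   0.2491] lo [-0.0096 -0.0614  0.2419] hi [-0.002  -0.0498  0.2531]
prong+ 41 med [-0.0042  0.04    0.2315] lo [-0.0167  0.0354  0.2066] hi [0.0067 0.0444 0.2579]
prong- 37 med [-0.0026 -0.0438  0.2341] lo [-0.0172 -0.0469  0.2021] hi [ 0.0075 -0.037   0.257 ]
bar 38 med [ 0.0065 -0.0016  0.2047] lo [-0.0013 -0.0269  0.1999] hi [0.0207 0.0261 0.2075]
tcp [0.4906 0.2483 0.2333] y-yaw 57.0 tilt 0.000 shift(mm, before turning) [  0.3   3.1 -31.2] wz 0.001 F [-0.15  0.62 -0.41] w 0.0140 g 0.0 t 38.60
clock: 39.1
eef_pos: [0.4905, 0.248
[... 183 characters left out ...]
g) [  0.3   3.1 -31.2] wz 0.001 F [-0.06 -0.08  0.29] w 0.0163 g 0.0 t 39.10
wire+ 7 med [-0.0053  0.0573  0.2478] lo [-0.0086  0.0502  0.2471] hi [-0.0034  0.0602  0.2509]
wire- 10 med [-0.0078 -0.0552  0.2506] lo [-0.0183 -0.0614  0.2446] hi [-0.0035 -0.0482  0.2555]
prong+ 41 med [-0.0048  0.0399  0.2322] lo [-0.0174  0.0359  0.2049] hi [0.0072 0.0454 0.2571]
prong- 36 med [-0.0046 -0.0435  0.2366] lo [-0.0143 -0.0472  0.2012] hi [ 0.0096 -0.0357  0.2578]
bar 38 med [ 0.006  -0.0023  0.2043] lo [ 0.0002 -0.0265  0.2011] hi [0.0229 0.0248 0.209 ]
tcp [0.4906 0.2483 0.2333] y-yaw 57.0 tilt 0.000 shift(mm, before turning) [  0.3   3.1 -31.2] wz 0.001 F [0.41 0.19 0.63] w 0.0159 g 0.0 t 39.15
```

```bash
python3 -m creep '[[[0,0,0],[0,0,0]],[[0,0,0],[0,0,0]],[[0,0,0],[0,0,0]],[[0,0,0],[0,0,0]]]' 36; python3 -m creep '[[[0,0,-5],[0,0,0]],[[0,0,-10],[0,0,0]],[[0,0,-15],[0,0,0]],[[0,0,-20],[0,0,0]],[[0,0,-30],[0,0,0]],[[0,0,-30],[0,0,0]],[[0,0,-10],[0,0,0]],[[0,0,0],[0,0,0]]]'; python3 - <<'E'
from h import *
p=vision.camera("side"); cv2.imwrite("pics/end.png",cv2.resize(p["image"][110:260,200:340],None,fx=4,fy=4,interpolation=cv2.INTER_CUBIC)); go([.49,.25,.35])
E
```

```text
clock: 39.65
eef_pos: [0.4906, 0.2483, 0.2333]
tool_rot: [0.284, 0.959, 0.0, -0.0]
ft_force: [-0.6, -0.0, -0.3]
grip_width: 0.0359
grasp_force: 0.0
clock: 40.65
eef_pos: [0.4909, 0.2484, 0.354]
tool_rot: [0.284, 0.959, 0.001, 0.001]
ft_force: [-0.2, -0.2, -0.6]
grip_width: 0.0361
grasp_force: 0.0
tcp [0.4905 0.2482 0.3529] y-yaw 56.9 tilt 0.000 shift(mm, before turning) [1.4 1.2 2.9] F [ 0.18  0.06 -0.66] w 0.0361 g 0.0 t 40.70
```

View pics/end.png

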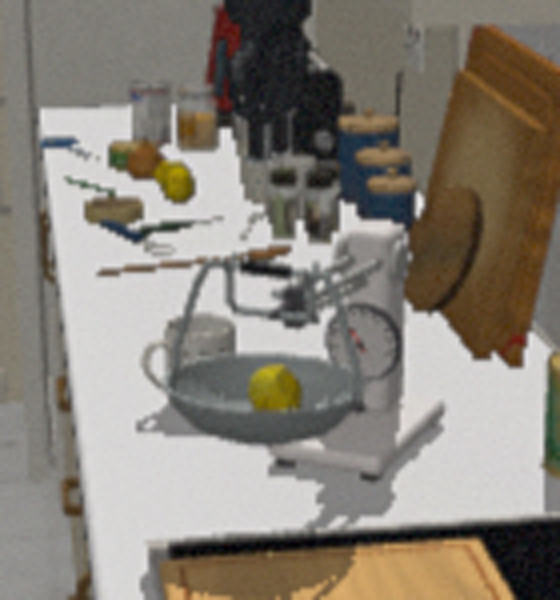

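The pan hangs level from both notches (bail 205,262 to 320,275), the lemon lies in it at (275,388), and the gripper is clear above. Handing in.

```bash
python3 -c "
from workcell import workorder; print(workorder.job_done())"
```

```text
the job is handed in; nothing more can be done
None
```

The lemon is in the pan and the pan hangs still from both notches with the gripper clear. The job was handed in at about 41 s, but the hand-in call returned no verdict.

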